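# Snap the red cap onto the table bottle and keep it pressed

### The arm

A 7-joint arm with a two-finger parallel gripper is mounted at the origin on the work surface. World frame = base frame: x ahead of the robot, y to its left, z up, the work surface at z = 0. Lengths are in m, angles in rad, forces in N, time in s.
With the tool pointing down it reaches from about 0.425 to 0.95 m from the base axis. Payload 4.7 kg.
Tool frame: the origin (TCP) lies between the finger pads; the fingertips stand 25 mm ahead of it and the grasp point (between the pads) lies 6 mm ahead of it; x points along the fingers, z is the direction in which the jaws open and shut, and the axes are right-handed (so a half turn about x gives the same grasp; the last joint's range is limited). The gripper opens to 85 mm and grips with 20 to 120 N. Pads are 22 mm wide; open, the fingers measure 114 mm over their backs; the gripper's body (76 mm by 85 mm) begins 54 mm behind the grasp point. The pads swing forward as they close: fully open they stand 13 mm farther back than shut.
Start: joints at [1.074, 0.469, -0.049, 1.532, 0.024, 1.141, -0.082], TCP at [0.304, -0.602, 0.256] pointing down, gripper open.
Joint ranges: [-2.59, 2.59], [-0.33, 1.99], [-1.39, 1.29], [0.1, 2.45], [-1.04, 4.18], [0.21, 1.99], [-2.66, 2.66]. Speed limits (rad/s): [2.57, 2.57, 3.14, 3.14, 3.14, 3.14, 3.14].

### API

Orientations are given as a 3x3 rotation matrix whose columns are the frame's x, y, z axes.
In Python, from rig import * gives the robot as it stands. Calls block until the motion is done:
- movep(position, orientation): joint-space move of the TCP to a pose.
- move_l(position, attitude=None, feed=0.15, until_force=None): straight line of the TCP; attitude=None keeps the orientation; feed is the mean speed in m/s. With until_force (N) it stops when the force on the tool has changed by that much, and returns True; else False.
- move_joints(angles): joint-space move.
- command_gripper(opening, newtons=None): finger opening in m; newtons is the grip in N (None keeps the last); returns when the fingers have stopped.
- sleep(seconds).
- inverse_kinematics(position, orientation): joint angles nearest the present ones, or None.
- sense(): the state.
- camera(name): name is "scene" or "top" or "wrist"; returns (picture, depth): 384x512x3 uint8, red, green, blue; 384x512 float32, m along the optical axis (not along the pixel's ray), 0 where there is no reading.
- camera_params(name): a dict with "K" (3x3 intrinsics, pixels), "position" and "rotation" of the camera in the world; the wrist camera has in their place "tool_from_camera" (4x4, takes a point from camera to tool coordinates, whose origin is the TCP and whose axes are the tool frame's). Camera axes: x right, y down, z forward; pixel columns grow to the right and rows downward; lengths in m; the calibration is good to about 2 mm. The wrist camera is an equidistant fisheye: a pixel r from the principal point sees the ray r / f radians off the axis. A picture is of the moment at which its call begins: read the wrist's pose just before it. camera_params takes no time and is no camera call.
A pose or a line that the arm cannot do raises Unreachable and nothing moves.
- finish_job(): hands the job in, once; it reports no verdict.
The state is a dict: "time_s": time; "joint_pos": joint angles; "qd": joint speeds; "joint_efforts": joint torques, N m; "position": TCP position; "tcp_rot": TCP orientation; "wrist_force": force on the tool from outside, world axes, zero at the start; "ft_torque": the same for the moment, N m; "finger_gap": finger opening in m.
Only numpy, scipy, OpenCV 4.12 (cv2) and the standard library are available. Lean on these libraries where they do the work, as an engineer would, in place of code of your own. Each camera call takes 0.05 s, during which the arm holds its last target.

### The job

Pluck the red cap from the pocket tray and press it onto the open neck of the brown table bottle until it clicks past the bumps and sits upright, fully home on its rubber seal. Keep pressing after the click so that the seal stays clearly squeezed, and finish like that, still holding the cap down. Leave the green and black caps and the small blue cup where they are.

Things in the scene. Friction and masses are not known exactly. Their poses are not given: they have to be found in the camera images.
- cap_center (a point): red plastic cap, loose, about 30 g, 61 mm tall; this point is on its axis half-way up, z = its axis, knob up. Skirt 40 mm in diameter, 31 mm high, shoulder on top; on it a round knob 22 mm in diameter, 30 mm high (0.5 to 30.5 mm above this point), to be held from above. Stands rim down in one of the tray's pockets (which varies), knob top 67 mm above the table. May be pressed on shoulder or knob
- cap_rim (a point): centre of the underside of the red cap's rim, 30.5 mm below its centre, z up the axis. A bore opens here: 24 mm in diameter through the inner lip (lowest 4 mm), 31 mm above it, 27.5 mm deep in all
- tray: pale wooden pocket tray, fixed, 72 mm (its x) by 232 mm (its y) by 18 mm high; origin at the centre of its underside. Three square pockets, 47 mm wide, 12 mm deep (floor 6 mm above the table), in a row along its y at -75, 0 and 75 mm, one cap in each. Fingers have free room on both sides along the tray's x; along its y the next knob is 53 mm away, face to face
- seat (a point): open brown bottle with red band, fixed upright: centre of the top of its free seal (black rubber ring, 36 mm in diameter), 104 mm above the table, z up the neck. The cap's rim lands here: cap_center is then 30.5 mm above this point, or less as the seal gives. From here the white neck, 20 mm in diameter, rises 15 mm straight, then tapers. Bottle 68 mm in diameter, wooden foot 88 mm
- neck_tip (a point): tip of the white neck, 12 mm in diameter, 22 mm above the seat. Four steel bumps round the neck, 7.8 mm above the seat, 28.6 mm across, give way inwards on springs: the cap's lip meets them with its rim about 12 mm above the seat, needs about 12 N, then snaps past (the force drops; the bumps even draw the cap down) and is kept on
- seal (a joint): how far the bottle's rubber seal is squeezed down (m): 0 when free, 0.003 at its hard stop; spring of 3 N per mm. Only the rim of the fully home cap reaches it. Clearly squeezed means well over 1 mm, say 2 mm
- green_cap_center (a point): a green cap of the same outer size in another tray pocket, loose; its centre half-way up. To be left alone
- black_cap_center (a point): a black cap of the same outer size in another tray pocket, loose; its centre half-way up. To be left alone
- vinegar: a green bottle with yellow cap, of the same size, fixed to the counter beyond the work, 162 mm high with the cap, foot 88 mm in diameter; origin at the centre of its underside. Only in the way
- cup_center (a point): a small blue ceramic cup, loose, 56 mm in diameter and 50 mm high; its centre half-way up. To be left alone
There are look-alikes about, which are no part of the job. What is shaped like the part that bears seat but turquoise is not meant. Of the things shaped like the part that bears cap_center, the red one is meant.

How it is judged:
By the outcome, as a careful person would: the job done as asked, in the order asked, and still so for the second after the job is handed in, while the arm keeps its last pose, push and grip.
It also fails if it takes over 51 s, if anything falls off the work surface, if the arm or the gripper's body presses on something with over 40 N, if the wrist force passes 120 N, or if a joint passes its speed limit or range.

## Working session

There is one attempt and no reset: what is moved stays moved. The work goes in short steps, each a Python script; the robot and the scene stay as the last script left them, time stands still between calls to the robot, and variables do not carry over. Pictures are saved under pics/ and viewed, and the job is handed in when it is done.

```bash
mkdir -p pics; ls
python3 - <<'E'
from rig import *
import cv2, numpy as np
np.set_printoptions(precision=4,suppress=True)
for n in("scene","top","wrist"):
    p,d=camera(n); cv2.imwrite(f"pics/{n}0.png",p[:,:,::-1]); np.save(f"{n}0.npy",d); print(n,camera_params(n))
s=sense();print(s)
E
```

```text
pics
scene {'K': array([[377.6394,   0.    , 251.6754],
       [  0.    , 377.6394, 200.8643],
       [  0.    ,   0.    ,   1.    ]]), 'position': array([1.008 , 0.1846, 0.7829]), 'rotation': array([[-0.4694,  0.7477, -0.4697],
       [ 0.8829,  0.3934, -0.2563],
       [-0.0069, -0.535 , -0.8448]])}
top {'K': array([[431.9321,   0.    , 260.7285],
       [  0.    , 431.9321, 188.0927],
       [  0.    ,   0.    ,   1.    ]]), 'position': array([ 0.436 , -0.0298,  1.2136]), 'rotation': array([[-0.0101, -0.9859,  0.1668],
       [-0.9998,  0.0131,  0.017 ],
       [-0.0189, -0.1666, -0.9858]])}
wrist {'K': array([[297.3186,   0.    , 259.2994],
       [  0.    , 297.3186, 187.7589],
       [  0.    ,   0.    ,   1.    ]]), 'tool_from_camera': array([[-0.0013, -0.3196,  0.9476, -0.1182],
       [-0.0003, -0.9476, -0.3196,  0.0826],
       [ 1.    , -0.0007,  0.0011, -0.0014],
       [ 0.    ,  0.    ,  0.    ,  1.    ]])}
{'time_s': 0.15, 'joint_pos': array([ 1.0741,  0.4693, -0.0486,  1.5334,  0.0241,  1.141 , -0.0823]), 'qd': array([-0.0014, -0.0023, -0.0004, -0.0028, -0.0001,  0.002 ,  0.0005]), 'joint_efforts': array([  0.0006, -51.0763,  -0.0466, -23.7982,   0.0107,   0.0054,
        -0.    ]), 'position': array([ 0.3042, -0.6021,  0.2555]), 'tcp_rot': array([[-0.0007,  0.8926,  0.4509],
       [ 0.0013,  0.4509, -0.8926],
       [-1.    , -0.    , -0.0014]]), 'wrist_force': array([-0.0629,  0.7718, -0.2527]), 'ft_torque': array([-0.0169,  0.0331,  0.0277]), 'finger_gap': 0.0850103939591328}
```

View pics/scene0.png

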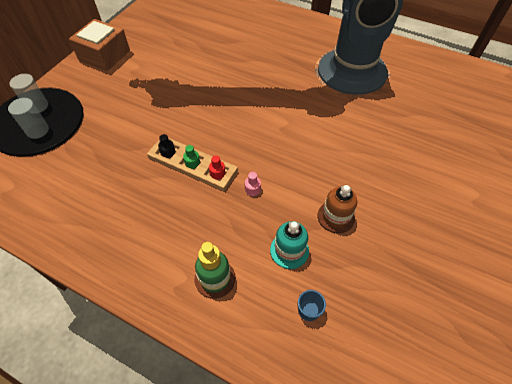

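View pics/top0.png

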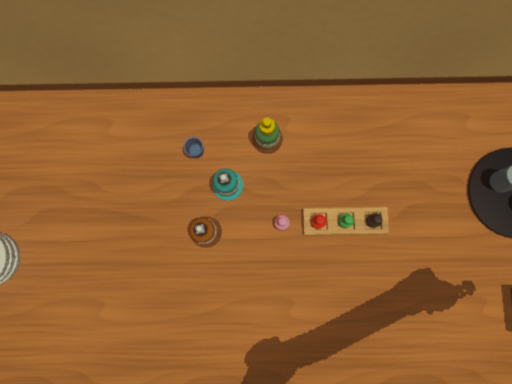

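View pics/wrist0.png

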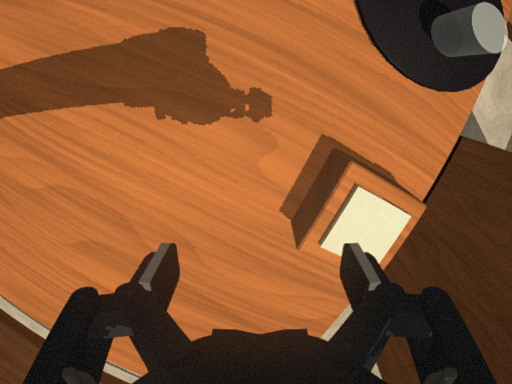

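The scene view shows the tray with black (166,146), green (191,156) and red (217,168) caps, and a loose pink look-alike at (253,184). The brown bottle is at (341,205) and the turquoise one at (291,243). In the top view the red cap is at (319,221), pink at (282,223), brown at (203,230) and turquoise at (227,182). The wrist view shows none of these.

The red cap in the tray and the brown bottle fit the description. I'll confirm both in a crop and measure.

```bash
cat > h.py <<'E'
import cv2, numpy as np
np.set_printoptions(precision=4,suppress=True)
def ray(P,u,v):
    K=P["K"]; d=P["rotation"]@np.array([(u-K[0,2])/K[0,0],(v-K[1,2])/K[1,1],1]); return P["position"],d
def onplane(P,u,v,z):
    o,d=ray(P,u,v); return o+d*(z-o[2])/d[2]
def cloud(P,d):
    v,u=np.mgrid[:d.shape[0],:d.shape[1]]; K=P["K"]
    c=np.stack([(u-K[0,2])/K[0,0]*d,(v-K[1,2])/K[1,1]*d,d],-1)
    return c@P["rotation"].T+P["position"]
E
python3 - <<'E'
from rig import *
from h import *
ims={n:cv2.imread(f"pics/{n}0.png") for n in("scene","top")}
a=ims["scene"][130:290,135:395]; a=cv2.resize(a,None,fx=3,fy=3,interpolation=cv2.INTER_CUBIC)
cv2.imwrite("pics/c_scene.png",a)
b=ims["top"][125:255,175:395]; cv2.imwrite("pics/c_top.png",cv2.resize(b,None,fx=3.5,fy=3.5,interpolation=cv2.INTER_CUBIC))
for n in ims:
    P=camera_params(n); d=np.load(n+"0.npy"); C=cloud(P,d); hsv=cv2.cvtColor(ims[n],cv2.COLOR_BGR2HSV)
    H,S,V=[hsv[...,i].astype(int) for i in range(3)]
    red=((H<4)|(H>175))&(S>210)&(V>90)
    hi=(C[...,2]>0.115)&(C[...,2]<0.14)
    white=(S<60)&(V>120)&(C[...,2]>.09)
    for nm,m in(("red",red),("hi",hi),("white",white)):
        k,l,st,ce=cv2.connectedComponentsWithStats(m.astype(np.uint8))
        for i in range(1,k):
            if st[i,4]>8 and st[i,4]<600:
                p=C[l==i]; print(n,nm,st[i],ce[i],"med",np.median(p,0),"min",p.min(0),"max",p.max(0))
E
```

```text
scene red [209 159  16  20 157] [217.1274 169.707 ] med [ 0.5525 -0.1595  0.0365] min [ 0.5267 -0.1824  0.0069] max [ 0.5646 -0.1486  0.0661]
scene hi [338  30  45  22 343] [358.3382  44.449 ] med [0.0555 0.0104 0.1269] min [ 0.0025 -0.0625  0.1151] max [0.0711 0.0619 0.14  ]
scene hi [340 185  11  10  82] [345.1829 189.4634] med [0.5246 0.145  0.1216] min [0.5105 0.1347 0.1153] max [0.5314 0.156  0.1283]
scene hi [288 221  11  11  93] [293.2366 226.2688] med [0.6556 0.0851 0.1224] min [0.6405 0.0731 0.1151] max [0.665  0.0962 0.1284]
scene hi [198 245  22  22 266] [209.2594 257.5602] med [ 0.7953 -0.0219  0.132 ] min [ 0.768  -0.0501  0.1153] max [ 0.8067 -0.0101  0.1394]
scene white [ 10  74  23  15 266] [20.7707 80.8459] med [ 0.5819 -0.7498  0.1029] min [ 0.5516 -0.7792  0.0988] max [1.008  0.1846 0.7829]
scene white [  8  98  25  16 306] [ 19.9641 105.6013] med [ 0.6508 -0.6799  0.1027] min [ 0.621  -0.7108  0.0995] max [1.008  0.1846 0.7829]
scene white [340 185  11  10  55] [344.5818 188.7273] med [0.5232 0.1431 0.1243] min [0.5105 0.1336 0.1115] max [0.5318 0.1537 0.1283]
sce
[... 504 characters left out ...]
.1157] max [ 0.8016 -0.0081  0.1389]
top hi [220 174   8   9  50] [223.24 177.84] med [0.6481 0.0857 0.1229] min [0.6382 0.0762 0.1153] max [0.6603 0.0943 0.1291]
top hi [195 224   9  10  58] [198.9828 228.7931] med [0.5177 0.146  0.1226] min [0.5082 0.1371 0.1151] max [0.5309 0.1577 0.1285]
top white [507 167   5  16  57] [509.5263 174.1053] med [ 0.6528 -0.6575  0.1016] min [ 0.6318 -0.664   0.0972] max [ 0.6715 -0.6494  0.1065]
top white [220 174   8   9  52] [223.3654 177.4615] med [0.6496 0.0856 0.1226] min [0.6382 0.0762 0.1127] max [0.6607 0.0949 0.1291]
top white [195 225   9   9  57] [199.2281 228.7544] med [0.5178 0.1458 0.1226] min [0.5083 0.1371 0.1122] max [0.5283 0.1577 0.1285]
```

View pics/c_scene.png

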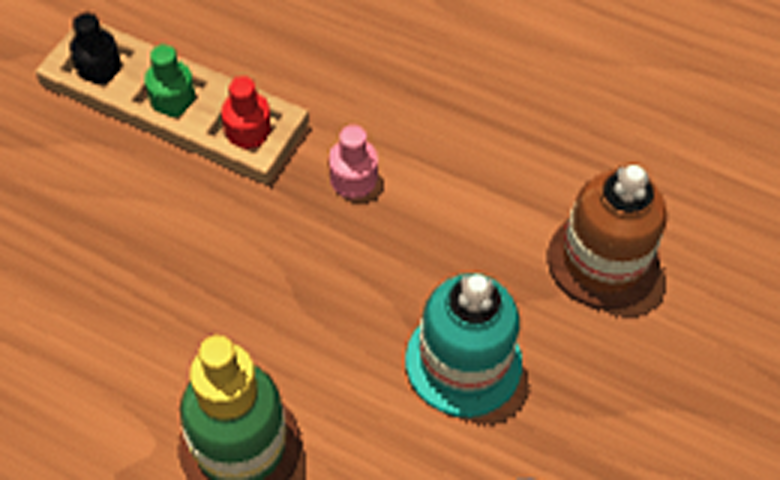

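View pics/c_top.png

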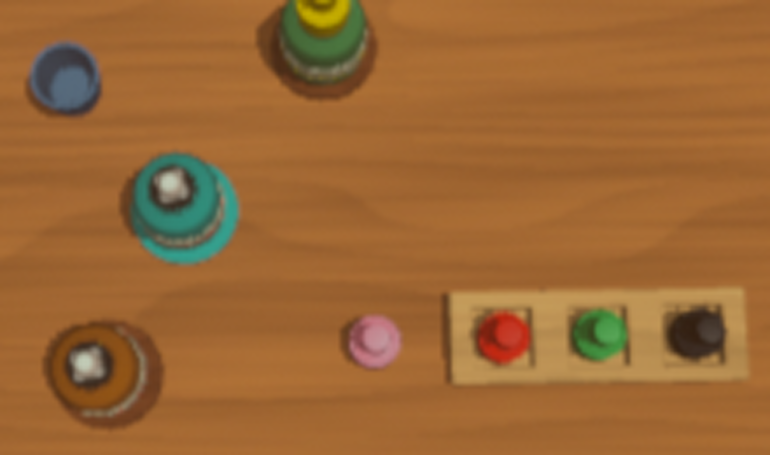

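The crop confirms it: the red cap, not the pink one, is in the end pocket, and the brown bottle has an open white neck and a red band. Next I'll take wrist views of both from the same relative pose, so the camera bias cancels.

```bash
cat >> h.py <<'E'
R0=np.array([[0,0,1.],[0,1,0],[-1,0,0]])
R1=np.array([[0,0,-1.],[0,-1,0],[-1,0,0]])
def wray(P,s,u,v):
    K=P["K"];x=np.array([u-K[0,2],v-K[1,2]]);r=np.hypot(*x);th=r/K[0,0]
    d=np.array([*(x/r*np.sin(th)),np.cos(th)]) if r>0 else np.array([0,0,1.])
    T=P["tool_from_camera"];R=s["tcp_rot"]
    return s["position"]+R@T[:3,3], R@T[:3,:3]@d
def wplane(P,s,u,v,z):
    o,d=wray(P,s,u,v); return o+d*(z-o[2])/d[2]
def wproj(P,s,X):
    T=P["tool_from_camera"];p=T[:3,:3].T@(s["tcp_rot"].T@(np.asarray(X)-s["position"])-T[:3,3])
    r=np.hypot(p[0],p[1]);th=np.arctan2(r,p[2]);K=P["K"]
    return K[:2,2]+K[0,0]*th*p[:2]/max(r,1e-9)
E
python3 - <<'E'
from rig import *
from h import *
import pickle
for R in(R0,R1):
    print(inverse_kinematics([.54,-.16,.25],R),inverse_kinematics([.52,.146,.25],R))
R=R0 if inverse_kinematics([.54,-.16,.25],R0) is not None else R1
movep([.545,-.163,.207],R); sleep(.3)
s=sense(); p,d=camera("wrist"); cv2.imwrite("pics/w1.png",p[:,:,::-1]);np.save("w1.npy",d);pickle.dump(s,open("s1.pkl","wb"))
movep([.545,-.163,.267],R)
movep([.518,.145,.267],R); sleep(.3)
s=sense(); p,d=camera("wrist"); cv2.imwrite("pics/w2.png",p[:,:,::-1]);np.save("w2.npy",d);pickle.dump(s,open("s2.pkl","wb"))
print(s)
E
```

```text
[ 0.6028  0.3349 -0.4905  1.7894  0.1783  1.0612  0.048 ] [ 0.3122  0.3692 -0.8377  1.8271  0.3087  1.0815 -0.6396]
[-0.5993  0.4773  1.12    1.8533 -0.4785  1.1154 -2.4447] [ 0.5177  0.5033 -1.1699  1.8182  0.5051  1.1625  2.323 ]
{'time_s': 4.1583, 'joint_pos': array([ 0.1838,  0.3026, -0.6538,  1.8177,  0.206 ,  1.0899, -0.5458]), 'qd': array([-0.0037, -0.0028, -0.005 ,  0.0011,  0.    ,  0.002 , -0.0016]), 'joint_efforts': array([  0.0602, -35.8995,  -4.2643, -22.7172,   0.0159,   0.0024,
         0.0007]), 'position': array([0.5183, 0.1441, 0.2669]), 'tcp_rot': array([[-0.0001,  0.0017,  1.    ],
       [-0.0002,  1.    , -0.0017],
       [-1.    , -0.0002, -0.0001]]), 'wrist_force': array([ 0.9048,  0.0067, -0.3626]), 'ft_torque': array([ 0.0148,  0.0733, -0.0153]), 'finger_gap': 0.08534465377435073}
```

View pics/w1.png

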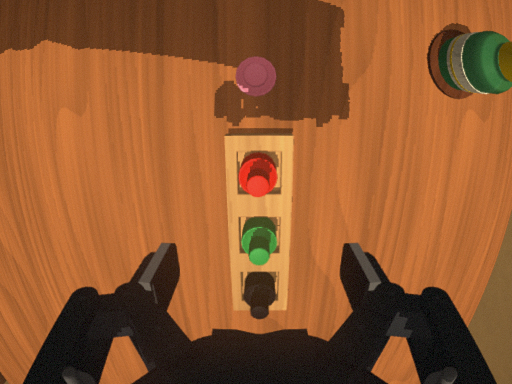

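View pics/w2.png

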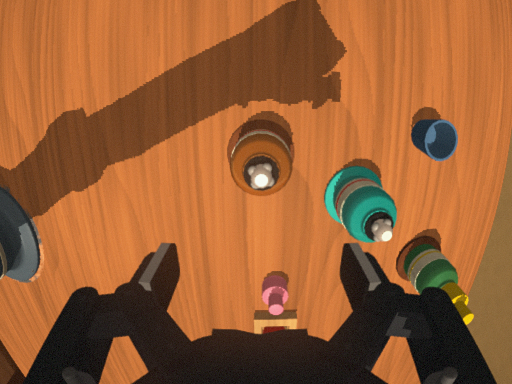

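The wrist views show the red cap with its knob top near (258,186), and the brown bottle's neck tip near (261,181). I'll refine both.

Run:
```python
from rig import *
from h import *
import pickle
P=camera_params("wrist")
ps=[]
for n,(u,v) in(("1",(258,180)),("2",(261,172))):
    im=cv2.imread(f"pics/w{n}.png"); c=im[v-35:v+35,u-35:u+35]
    ps.append(cv2.resize(c,None,fx=5.5,fy=5.5,interpolation=cv2.INTER_CUBIC))
    s=pickle.load(open(f"s{n}.pkl","rb")); d=np.load(f"w{n}.npy")
    # point cloud: depth along optical axis
    vv,uu=np.mgrid[v-35:v+35,u-35:u+35]; pts=[]
    for a,b in zip(uu.ravel(),vv.ravel()):
        o,r=wray(P,s,a,b); ax=s["tcp_rot"]@P["tool_from_camera"][:3,2]
        pts.append(o+r*d[b,a]/(r@ax))
    X=np.array(pts); z=X[:,2]; print("zmax",z.max(), np.percentile(z,99))
    zt=.067 if n=="1" else .126
    m=abs(z-zt)<.0015; 
    (cx,cy),rad=cv2.minEnclosingCircle(np.c_[uu.ravel(),vv.ravel()][m].astype(np.float32))
    print(n,m.sum(),"top px",uu.ravel()[m].mean(),vv.ravel()[m].mean(),(cx,cy,rad),"mean",X[m].mean(0),"range",np.ptp(X[m],axis=0), "plane",wplane(P,s,uu.ravel()[m].mean(),vv.ravel()[m].mean(),zt))
    if n=="1":
        m=abs(z-.0365-.0005)<.002; m&=abs(X[:,0]-.55)<.03
        print("shoulder",m.sum(),X[m].min(0),X[m].max(0))
    else:
        m=abs(z-.104)<.0015
        print("seal",m.sum(),X[m].min(0),X[m].max(0))
cv2.imwrite("pics/c12.png",np.hstack(ps))
# top/scene plane for comparison
for n,uv in(("top",(198.5,227.5)),("top",(319.5,219))):pass
```

```text
zmax 0.3251696553975478 0.06851638190423895
1 379 top px 257.53562005277047 185.29551451187336 (257.4779357910156, 185.3308868408203, 11.598761558532715) mean [ 0.5432 -0.1648  0.0674] range [0.0212 0.0212 0.003 ] plane [ 0.5432 -0.1649  0.067 ]
shoulder 364 [ 0.5232 -0.183   0.0351] [ 0.5627 -0.1454  0.039 ]
zmax 0.38507951982939126 0.12699923868730417
2 163 top px 261.23926380368096 179.0245398773006 (261.5, 178.5, 7.905794143676758) mean [0.5199 0.1485 0.1262] range [0.0138 0.0133 0.0029] plane [0.5199 0.1484 0.126 ]
seal 423 [0.5021 0.1301 0.1026] [0.5367 0.166  0.1055]
```

View pics/c12.png

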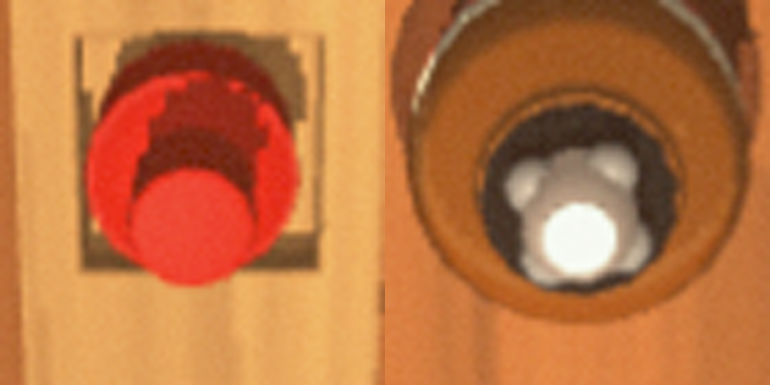

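The shoulder and seal centres agree with the knob and tip centres to within 1 mm. Now the grasp.

```bash
python3 - <<'E'
from rig import *
from h import *
command_gripper(.055,60)
movep([.5432,-.1649,.20],R0)
print(move_l([.5432,-.1649,.068],R0,feed=.08,until_force=8), sense()["position"],sense()["wrist_force"])
command_gripper(0.0,70)
s=sense(); print("gap",s["finger_gap"],s["position"],s["wrist_force"])
p,d=camera("wrist"); cv2.imwrite("pics/w3.png",p[:,:,::-1])
move_l([.5432,-.1649,.26],R0,feed=.12); sleep(.2)
s=sense(); print(s["time_s"],s["finger_gap"],s["position"],s["wrist_force"])
p,d=camera("wrist"); cv2.imwrite("pics/w4.png",p[:,:,::-1])
p,d=camera("scene"); cv2.imwrite("pics/sc4.png",cv2.resize(p[60:260,60:330,::-1],None,fx=2.8,fy=2.8))
E
python3 -c "
import cv2,numpy as np
cv2.imwrite('pics/w34.png',np.hstack([cv2.imread(f'pics/w{i}.png')[130:384,100:420] for i in(3,4)]))"
```

```text
False [ 0.5435 -0.1649  0.0685] [-0.373  -0.3493 -0.5724]
gap 0.020199704939300223 [ 0.5434 -0.165   0.0685] [-1.3887  0.5444  3.9195]
10.0333 0.01982339938169156 [ 0.5431 -0.1649  0.2596] [ 0.3868  0.4124 -0.5466]
```

View pics/w34.png

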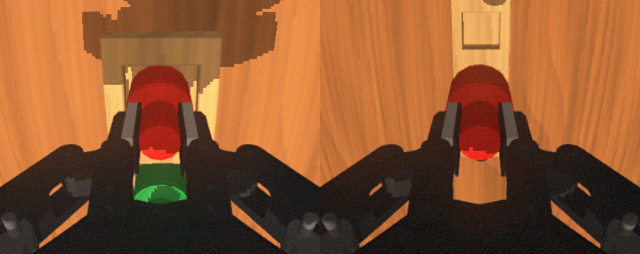

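View pics/sc4.png

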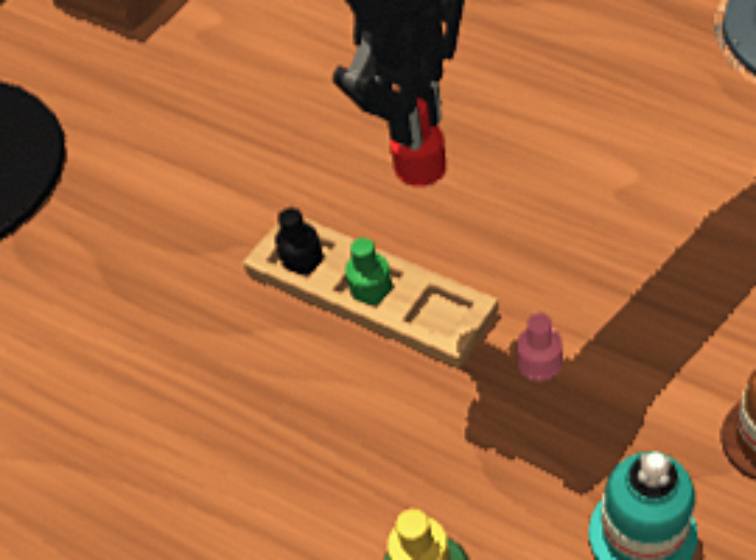

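The cap is held upright on its knob (gap 20 mm), and the green and black caps are undisturbed. Next I'll go over the brown neck and lower it to just above the bumps.

Run:
```python
from rig import *
from h import *
movep([.5197,.1484,.262],R0)
move_l([.5197,.1484,.195],R0,feed=.1); sleep(.2)
f0=sense()["wrist_force"]
p,d=camera("wrist"); cv2.imwrite("pics/w5.png",p[100:384,100:420,::-1])
p,d=camera("scene"); cv2.imwrite("pics/sc5.png",cv2.resize(p[120:260,260:420,::-1],None,fx=4,fy=4))
print(move_l([.5197,.1484,.1815],R0,feed=.03,until_force=5))
sleep(.2);s=sense(); print(s["time_s"],s["finger_gap"],s["position"],s["wrist_force"]-f0,s["ft_torque"])
```

```text
False
13.25 0.019650964038767756 [0.5198 0.1485 0.1817] [0.5528 0.4307 1.0118] [ 0.0072 -0.0218  0.0251]
```

View pics/sc5.png

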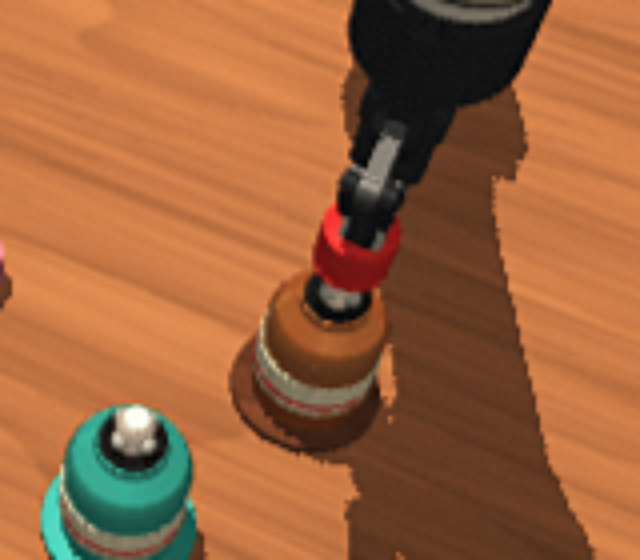

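View pics/w5.png

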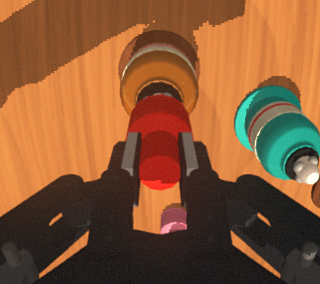

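The cap went over the neck freely, with side forces of about 0.5 N. Now I'll press in small steps and log the force.

Run:
```python
from rig import *
from h import *
f0=np.array([.5,0,-.4])
z=.1815
while z>.1672:
    z-=.001
    move_l([.5197,.1484,z],R0,feed=.02); s=sense()
    print(round(z,4),s["position"],s["wrist_force"],round(s["finger_gap"],4))
    if s["wrist_force"][2]>28: print("stop");break
print(s["time_s"])
```

```text
0.1805 [0.5197 0.1484 0.1805] [0.851  0.1876 0.4704] 0.0197
0.1795 [0.5197 0.1484 0.1794] [0.5346 0.0357 0.1239] 0.0197
0.1785 [0.5197 0.1484 0.1784] [ 0.2162 -0.0733 -0.7755] 0.0194
0.1775 [0.5199 0.1485 0.1777] [ 0.3477 -0.4378  1.2082] 0.0197
0.1765 [0.5201 0.1486 0.1771] [ 0.2357 -0.3549  5.318 ] 0.02
0.1755 [0.5203 0.1488 0.1768] [-1.9456 -0.9392  8.7291] 0.0194
0.1745 [0.5207 0.149  0.1764] [-1.4068 -1.2033 11.3874] 0.0197
0.1735 [0.5209 0.1489 0.1752] [-0.8562  0.2881  8.8014] 0.0195
0.1725 [0.5201 0.1485 0.1727] [-0.0347  0.1526  0.9211] 0.0197
0.1715 [0.5196 0.1483 0.1707] [ 2.3714  0.6902 -3.8003] 0.0201
0.1705 [0.519  0.148  0.1692] [ 2.8263  0.2494 -9.4707] 0.02
0.1695 [0.5191 0.1481 0.1683] [  4.2928   1.0483 -15.0121] 0.0192
0.1685 [0.5193 0.1482 0.1679] [  3.7797   0.2551 -14.2083] 0.0196
0.1675 [0.5196 0.1483 0.1676] [ 2.0952  1.2749 -9.6817] 0.0199
0.1665 [0.5198 0.1485 0.1671] [ 0.432  -0.3855 -4.3727] 0.0196
17.0
```

It clicked: the force peaked near 11 N at TCP z≈0.176, then fell and pulled down to −15 N. I'll keep pressing to squeeze the seal.

Run:
```python
from rig import *
from h import *
z=.1665
while z>.160:
    z-=.001
    move_l([.5197,.1484,z],R0,feed=.02); sleep(.1); s=sense()
    print(round(z,4),s["position"],s["wrist_force"],round(s["finger_gap"],4))
    if s["wrist_force"][2]>18: print("stop");break
print(s["time_s"],s["tcp_rot"][:,0])
p,d=camera("wrist"); cv2.imwrite("pics/w6.png",p[100:384,100:420,::-1])
p,d=camera("scene"); np.save("sc6.npy",d);cv2.imwrite("pics/sc6f.png",p[:,:,::-1]);cv2.imwrite("pics/sc6.png",cv2.resize(p[160:240,300:390,::-1],None,fx=7,fy=7,interpolation=cv2.INTER_CUBIC))
p,d=camera("top"); np.save("top6.npy",d);cv2.imwrite("pics/top6.png",p[:,:,::-1])
```

```text
0.1655 [0.5201 0.1487 0.1662] [-0.1591 -0.0393  1.4187] 0.0195
0.1645 [0.5201 0.1486 0.165 ] [-0.1096 -0.3081  4.1631] 0.0195
0.1635 [0.5202 0.1487 0.1641] [-0.4479 -0.2145  6.3503] 0.0198
0.1625 [0.5202 0.1487 0.1634] [-1.7326 -0.6812  7.9617] 0.0199
0.1615 [0.5202 0.1488 0.1633] [-2.9652 -2.1283 14.778 ] 0.0199
0.1605 [0.5203 0.1489 0.1633] [-4.1374 -1.7867 20.9129] 0.0198
stop
19.1 [ 0.0021 -0.0008 -1.    ]
```

View pics/sc6.png

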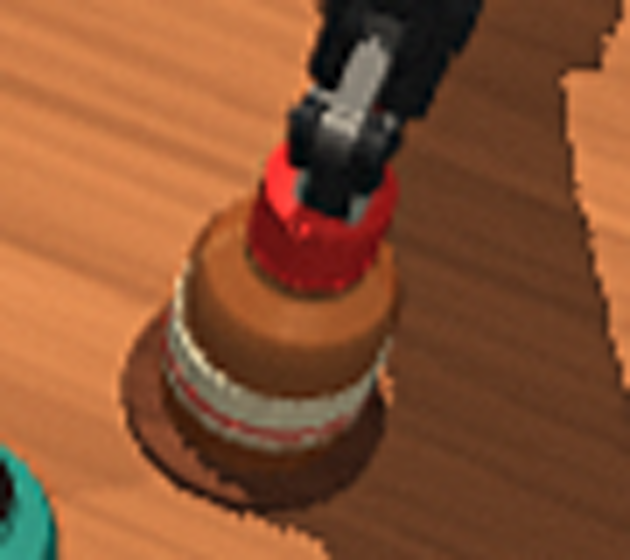

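View pics/w6.png

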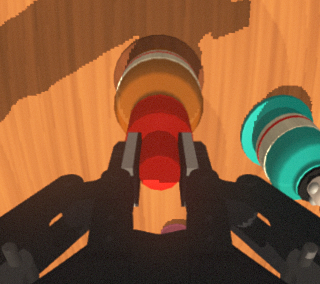

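From z = 0.1665 the force rose at about 3 N/mm (the seal) until it stopped hard at 0.1633, so the seal is squeezed about 3 mm. The tool axis is vertical to 0.1°. I'll check the other objects and that the press holds, then hand in.

Run:
```python
from rig import *
from h import *
sleep(.5); s=sense(); print(s["time_s"],s["position"],s["wrist_force"],s["finger_gap"])
a=cv2.imread("pics/top0.png");b=cv2.imread("pics/top6.png")
for nm,(u,v) in dict(green=(347,220),black=(374,220),cup=(194,148),pink=(282,223)).items():
    w=14; t=a[v-w:v+w,u-w:u+w]; r=cv2.matchTemplate(b[v-w-8:v+w+8,u-w-8:u+w+8],t,cv2.TM_CCOEFF_NORMED); _,q,_,l=cv2.minMaxLoc(r); print(nm,round(q,3),np.array(l)-8)
# tilt check of red cap from scene depth: skirt pixels
P=camera_params("scene");d=np.load("sc6.npy");C=cloud(P,d);im=cv2.cvtColor(cv2.imread("pics/sc6f.png"),cv2.COLOR_BGR2HSV)
m=((im[...,0]<4)|(im[...,0]>175))&(im[...,1]>200); m[:, :300]=0;m[:160]=0;m[240:]=0;m[:,390:]=0;X=C[m];X=X[np.hypot(X[:,0]-.52,X[:,1]-.1485)<.03]
print(len(X),np.percentile(X[:,2],[2,98]))
```

```text
19.75 [0.5203 0.1489 0.1633] [-4.6555 -1.8102 20.9465] 0.01971560315161212
green 1.0 [0 0]
black 1.0 [0 0]
cup 1.0 [0 0]
pink 1.0 [0 0]
205 [0.1029 0.1346]
```

View pics/top6.png

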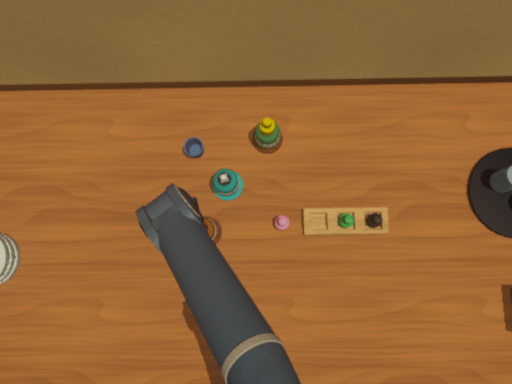

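The top view shows the red pocket (317,222) empty, with green (347,220), black (374,220), the cup (194,148) and pink (282,223) all unmoved. The press is steady, so I'm handing in.

```bash
python3 -c "
from rig import *
print(finish_job()); print(sense()['time_s'])"
```

```text
the job is handed in; nothing more can be done
None
the job is handed in; nothing more can be done
```

I took the red cap from the tray's end pocket by its knob and pressed it onto the brown bottle until it clicked. I handed the job in still holding it down.

- **Click:** resistance peaked at about 11 N, then fell away, and the bumps drew the cap down with up to about 15 N.
- **Seal:** the force then rose at about 3 N per mm until it stopped hard 3 mm lower. By force and height the seal is squeezed about 3 mm, though I had no direct reading of it. The final push was a steady 21 N.
- **Upright:** I judged this from the tool, which points down to within about 0.1°, and from the scene picture. I did not measure the cap's own tilt.
- **Other objects:** in the top view the green and black caps, the blue cup and the pink look-alike had not moved.
- **Time:** about 20 s of the 51 s allowed.

No check failed. A side force of about 5 N remained at the end, from the arm flexing slightly against the stop.

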